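# Clamp the stop solenoid and check its sprung plunger

### The job

Swing the hasp of the test stand over the solenoid and right down onto its catch. Then pull the sprung plunger out to its stop, hold it there for two seconds, and ease it all the way back in without letting it snap home. Leave the hasp fastened and don't disturb the other things on the counter.

Things in the scene. Friction and masses are not known exactly. Their poses are not given: they have to be found in the camera images.
- stand: Grey bench stand, fixed, with a silver stop solenoid (55 mm dia, 120 long) in a cradle sloping 25 degrees down to the stand's front (-x). Origin: on the counter, foot plate 220 x 140 mm spans x -90 to 130; x to the stand's back, y its left, z up. Copper studs at the back end; the sprung plunger comes out at the front, along stand (-0.906, 0, -0.423).
- guard_edge (a point): Middle of the front lower edge of a clear eye guard in a thin dark frame above the plunger, at stand (-83, 0, 180) mm. The guard is 57 mm deep (x), 118 wide (y), 8 thick, on posts at stand x -30, y +-56. It blocks a vertical gripper over the plunger head: come in under this edge with the fingers pointing forwards and down, tilted 30 to 45 degrees.
- plunger (a joint): Travel of the solenoid's sprung plunger, m: 0 fully in, 0.045 out at its stop. The spring pulls it in with about 3 N at 0 rising to 10 N at the stop; it flies back if let go.
- plunger_head (a point): Centre of the steel plunger head: a cylinder 28 mm dia, 28 mm long along the plunger axis, with a 38 mm dia, 6 mm thick flange at its outer end (14 to 20 mm outwards of this point). Moves with the plunger; point axes: -x points outwards along the pull, z square to the slope. Fully in it is at stand (-90, 0, 103) mm. Grip it across the stand's y.
- hasp (a joint): Angle of the clamp hasp, rad: 0 closed flat over the solenoid with its slot over the catch, 1.57 standing square to the cradle, 1.9 fully open. Stiff hinge, stays where it is left.
- hasp_hinge (a point): The hasp's hinge axis, on top of the left cheek of the cradle, at stand (1, 40, 179) mm; the axis runs along the slope, stand direction (0.906, 0, 0.423). Its axes are the stand's. The hasp is a steel strap 24 mm wide, 4 mm thick, reaching 105 mm from this axis, with a slot 68 to 92 mm out.
- hasp_tip (a point): Middle of the free end of the hasp strap, 105 mm from the hinge axis; a lip rises 14 mm from its upper (outer) face there.
- catch (a point): Top of the catch, a small steel wire loop on the right cheek that stands 11 mm above the closed hasp through its slot, 80 mm from the hinge axis.
- carton_small: Loose carton 90 x 60 x 45 mm beside the stand, origin under its centre. Bystander.
- carton_big: Loose carton 130 x 85 x 70 mm, origin under its centre. Bystander.
- fuel_pump: Loose silver cylindrical fuel pump, 128 mm long, 48 mm high, lying on rubber saddles beside the stand, origin under its centre. Bystander.
- cup: White cup, 76 mm dia, 85 mm tall, origin under its centre. Bystander.
- calculator: Black desk calculator 140 x 100 x 16 mm, origin under its centre. Bystander.
- starter: Starter motor, about 165 mm long, 110 mm high, on two feet, origin under its centre. Bystander.
- screwdriver: Screwdriver lying on the counter. Bystander.

How it is judged:
On the way, in this order (a step that is already met when the one before it is completed fails the run):
1. the hasp is down over its catch while the plunger is still in (value of joint hasp below 0.08 rad and value of joint plunger below 0.006 m), for 0.2 s.
2. the plunger is held out at its stop, hasp still closed, for over a second (value of joint plunger above 0.042 m and value of joint hasp below 0.08 rad), for 1.2 s.
At the end, for the whole second after the job is handed in: The hasp lies closed over its catch (within 0.08 rad of flat) and the plunger is fully back in (within 3 mm), after the plunger was held within 3 mm of its stop for 1.2 s with the hasp already closed; the plunger never flew back faster than 0.5 m/s and no bystander was moved by more than 40 mm (value of joint hasp below 0.08 rad and value of joint plunger below 0.003 m); the robot touches nothing.
It fails at once if the plunger snapped back (faster than 0.5 m/s inwards) (velocity of joint plunger below -0.5 m/s).
It fails at once if a bystander was moved by more than 40 mm (distance of any of carton_small, carton_big, fuel_pump, cup, calculator, starter, screwdriver from where it was at the start of the episode above 0.04 m).
It also fails if it takes over 58 s, if anything falls off the work surface, if the arm or the gripper's body presses on something with over 40 N, if the wrist force passes 120 N, or if a joint passes its speed limit or range.

### The arm

A 6-joint arm with a two-finger parallel gripper is mounted at the origin on the work surface. World frame = base frame: x ahead of the robot, y to its left, z up, the work surface at z = 0. Lengths are in m, angles in rad, forces in N, time in s.
With the tool pointing down it reaches from about 0.35 to 0.85 m from the base axis. Payload 8.1 kg.
Tool frame: the origin (TCP) lies at the very end of the fingers, on their centre line; the grasp point (between the pads) lies 19 mm behind it; z points along the fingers, y is the direction in which the jaws open and shut (so a half turn about z gives the same grasp; the last joint's range is limited). The gripper opens to 85 mm and grips with 20 to 120 N. Pads are 22 mm wide; open, the fingers measure 114 mm over their backs; the gripper's body (76 mm by 85 mm) begins 54 mm behind the grasp point. The pads swing forward as they close: fully open they stand 13 mm farther back than shut.
Start: joints at [1.161, 0.13, 1.488, -0, 1.523, -0.085], TCP at [0.191, 0.569, 0.231] pointing down, gripper open.
Joint ranges: [-2.96, 2.96], [-0.89, 2.26], [0.02, 2.5], [-1.34, 4.48], [0, 2.73], [-2.66, 2.66]. Speed limits (rad/s): [2.39, 2.39, 2.79, 3.14, 3.14, 3.14].

### API

Orientations are given as a unit quaternion [w, x, y, z].
In Python, from station import monitor, capture, get_calibration, ticket gives the robot as it stands.
- The arm moves only by the shell command python3 -m inch 'ROWS' [FORCE]. ROWS is JSON, a list that holds one entry, the list of rows, each a list of 7 numbers: the turn, a rotation vector about the tool's x, y, z in degrees, then the shift along the tool's x, y, z in mm, then the gripper's target within -1 to 1 (shut at 1, half-way at 0, fully open at -1). In form: [[[wx, wy, wz, dx, dy, dz, jaw], ...]]. A call has 1 to 10 rows; each row shifts and turns the commanded pose from where the row before left it, along the tool's axes as they then stand; what a row does not reach is not made up. A row lasts 1/10 s, in which the tool goes at most 50 mm and 8.59 degrees, less where a joint would pass 70% of its speed; a pose out of reach is approached as far as the arm can. A call with a gripper value outside its range is refused whole. The fingers move at their own pace and stop on an object; FORCE is the grip in N (left out, the last holds). Time passes only in rows, so rows that do not move let the fingers close. It gives the time, the measured TCP pose, the force and the opening at its end, in the units of the state.
- monitor.state(): the state, without advancing time (a new reading comes with each control period).
- capture(name): name is "side" or "top" or "wrist"; returns the picture (480x640x3 uint8, blue, green, red); there is no depth.
- get_calibration(name): a dict with "K" (3x3 intrinsics, pixels), "extrinsics" (4x4, takes a point from camera to world coordinates); the wrist camera has in their place "T_tool_cam" (4x4, takes a point from camera to tool coordinates, whose origin is the TCP and whose axes are the flange's). Camera axes: x right, y up, looking along -z (the intrinsics and any distortion apply to the point x, -y, -z); pixel columns grow to the right and rows downward; lengths in m; the calibration is good to about 2 mm. A picture is of the moment at which its call begins: read the wrist's pose just before it. get_calibration takes no time and is no camera call.
- ticket.hand_in(): hands the job in, once; it reports no verdict.
The state is a dict: "t": time; "qpos": joint angles; "joint_velocities": joint speeds; "effort": joint torques, N m; "tool_pos": TCP position; "eef_rot": TCP orientation; "force": force on the tool from outside, world axes, zero at the start; "torque": the same for the moment, N m; "finger_gap": finger opening in m.
Only numpy, scipy, OpenCV 4.12 (cv2) and the standard library are available. Lean on these libraries where they do the work, as an engineer would, in place of code of your own. Each camera call takes 0.05 s, during which the arm holds its last target. There are 200 camera calls.

## Working session

There is one attempt and no reset: what is moved stays moved. The work goes in short steps, Python scripts to look and compute and a shell command to move; the robot and the scene stay as the last step left them, time stands still between calls to the robot, and variables do not carry over. Pictures are saved under pics/ and viewed, about 8 in all and at most 12, crops included, and the job is handed in when it is done.

```bash
mkdir -p pics; ls; python3 - <<'E'
from station import monitor,capture,get_calibration
import cv2,numpy as np
print(monitor.state())
for n in("side","top","wrist"):
    c=get_calibration(n); print(n,{k:np.round(v,4).tolist() if not isinstance(v,str) else v for k,v in c.items()})
    cv2.imwrite(f"pics/{n}0.png",capture(n))
E
```

```text
pics
{'t': 0.0, 'qpos': array([ 1.16058020e+00,  1.31174892e-01,  1.48933313e+00,  9.53426887e-06,
        1.52301320e+00, -8.54401519e-02]), 'joint_velocities': array([-7.60343215e-04, -2.48547619e-04,  1.22128447e-04,  1.31300806e-03,
       -8.79543332e-05, -4.96008546e-06]), 'effort': array([ 7.39658481e-04, -5.69394779e+01, -5.00558746e+01, -5.01318198e-05,
        1.42759213e-02,  1.87965850e-05]), 'tool_pos': array([0.19122436, 0.5681007 , 0.23020668]), 'eef_rot': array([-2.41153994e-04,  1.61675390e-01,  9.86843523e-01, -9.33654945e-04]), 'force': array([-0.26696599,  0.00604137, -0.02833686]), 'torque': array([-0.02623985,  0.02832357,  0.0068636 ]), 'finger_gap': 0.08548681560871804}
side {'K': [[444.7127, 0.0, 320.8297], [0.0, 444.7127, 236.0847], [0.0, 0.0, 1.0]], 'extrinsics': [[0.9646, 0.136, -0.2257, 0.3025], [-0.2635, 0.5175, -0.8141, -0.7703], [0.0061, 0.8448, 0.535, 0.6309], [0.0, 0.0, 0.0, 1.0]]}
top {'K': [[624.1068, 0.0, 328.788], [0.0, 624.1068, 239.2498], [0.0, 0.0, 1.0]], 'extrinsics': [[-0.0093, 0.9972, -0.074, 0.4463], [-1.0, -0.0093, 0.0012, 0.0181], [0.0005, 0.074, 0.9973, 1.4601], [0.0, 0.0, 0.0, 1.0]]}
wrist {'K': [[390.5927, 0.0, 323.3492], [0.0, 390.5927, 241.5537], [0.0, 0.0, 1.0]], 'T_tool_cam': [[-0.0, 0.9504, 0.3111, 0.079], [1.0, 0.0001, -0.0001, -0.0006], [-0.0001, 0.3111, -0.9504, -0.1438], [0.0, 0.0, 0.0, 1.0]]}
```

View pics/top0.png

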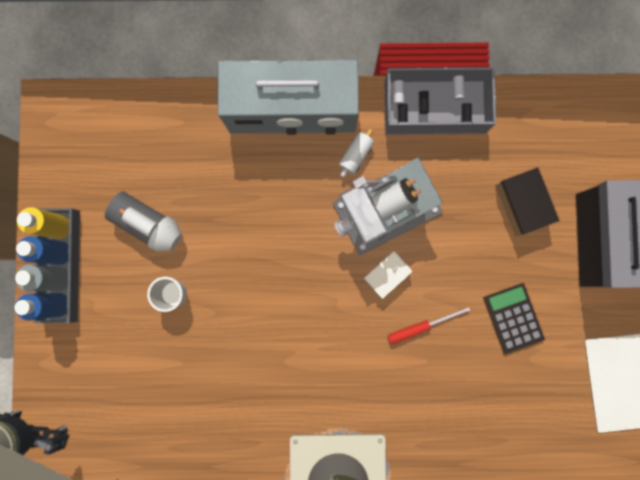

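View pics/side0.png

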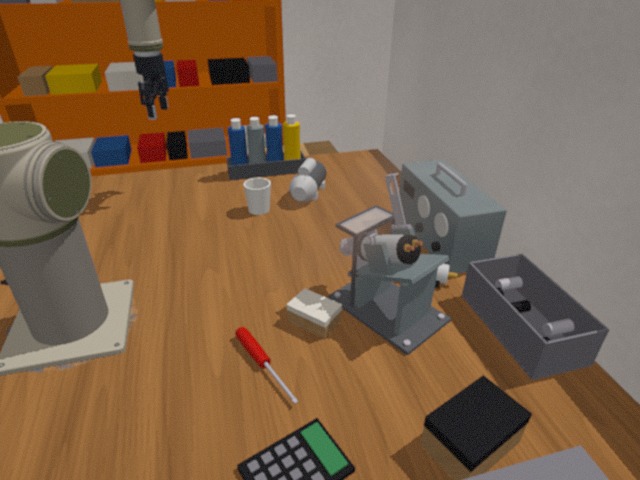

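The top view shows the stand at about (388,205), with the front (plunger at 341,228) facing image-left. In the side view the hasp stands open at about (395,200). Next I'll zoom in on both.

```bash
python3 - <<'E'
import cv2,numpy as np
a=cv2.resize(cv2.imread("pics/top0.png")[140:265,325:450],(400,400),interpolation=cv2.INTER_CUBIC)
b=cv2.resize(cv2.imread("pics/side0.png")[165:355,325:458],(400,571),interpolation=cv2.INTER_CUBIC)
o=np.zeros((571,800,3),np.uint8);o[:400,:400]=a;o[:,400:]=b
cv2.imwrite("pics/crop0.png",o)
E
```

```text
(no output)
```

View pics/crop0.png

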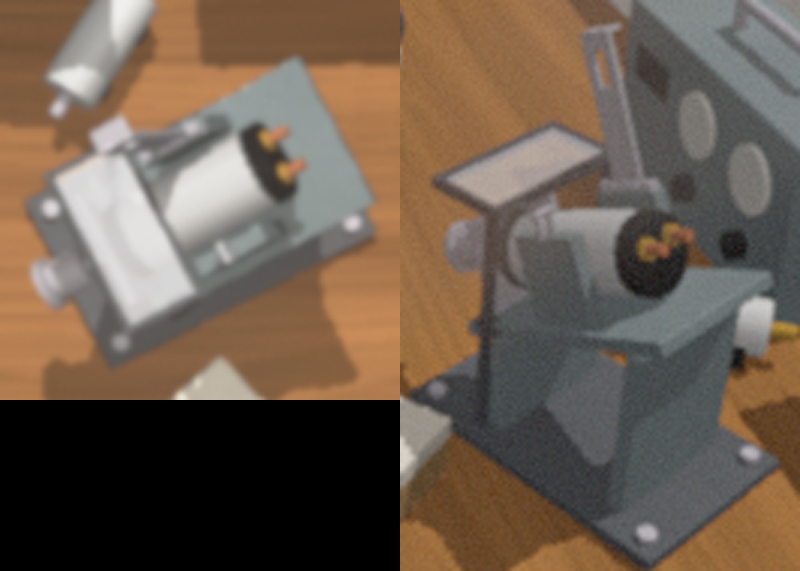

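```bash
cat > h.py <<'E'
import numpy as np
from scipy.spatial.transform import Rotation as R
from scipy.optimize import least_squares
from station import monitor,capture,get_calibration
def rot(q): return R.from_quat([q[1],q[2],q[3],q[0]])
def proj(n,P,state=None):
    c=get_calibration(n)
    if n=="wrist":
        T=np.eye(4);T[:3,:3]=rot(state["eef_rot"]).as_matrix();T[:3,3]=state["tool_pos"];E=T@c["T_tool_cam"]
    else:E=np.array(c["extrinsics"])
    p=(np.asarray(P)-E[:3,3])@E[:3,:3]; p=p*[1,-1,-1]
    q=p@np.array(c["K"]).T; return q[...,:2]/q[...,2:]
def S2W(p,s): # stand mm -> world m
    x,y,a=s; p=np.asarray(p,float)/1000
    return p@R.from_euler('z',a).as_matrix().T+[x,y,0]
def hasp(th,r=105,h=0): # point on strap at r from axis, h outwards
    n=np.array([-.423,0,.906]); y=np.array([0,1,0])
    return np.array([1,40,179])+r*(-y*np.cos(th)+n*np.sin(th))+h*(n*np.cos(th)+y*np.sin(th))
E
python3 - <<'E'
from h import *
obs=[("top",(-90,-70,4),(360,254.4)),("top",(-90,70,4),(333.4,203.8)),("top",(130,-70,4),(442.2,212.8)),
("top",(-83,59,188),(342.2,196.3)),("top",(-83,-59,188),(366.6,241.6)),
("side",(130,-70,4),(406.5,353.7)),("side",(130,70,8),(450.7,319.4)),("side",(-83,-59,188),(336,224.9)),("side",(-83,59,188),(376.5,206.3))]
f=lambda s:np.concatenate([proj(n,S2W(p,s))-o for n,p,o in obs])
r=least_squares(f,[.5,-.1,-1.1],loss="soft_l1",f_scale=2)
print(r.x,np.degrees(r.x[2]));print(f(r.x).reshape(-1,2).round(1))
s=r.x;np.save("s.npy",s)
print("head",S2W((-90,0,103),s),proj("top",S2W((-90,0,103),s)), "catch",proj("top",S2W(hasp(0,80,11),s)))
for th in np.arange(1.2,1.95,.1):print(th,proj("side",S2W(hasp(th),s)).round(1),proj("top",S2W(hasp(th),s)).round(1),S2W(hasp(th),s).round(3))
E
```

```text
[ 0.61818869 -0.10761095 -1.10914594] -63.54938125363614
[[ 0.9  1.2]
 [ 0.2 -1.3]
 [ 2.   0.3]
 [-2.4 -2.5]
 [-0.5  3.3]
 [ 0.8  1.4]
 [ 0.8 -0.4]
 [-0.8 -1.3]
 [-0.4 -1.6]]
head [ 0.57810032 -0.02703227  0.103     ] [348.5628743  224.86475095] catch [396.35411811 219.07477348]
1.2 [375.5 184.8] [373.8 204. ] [ 0.602 -0.071  0.268]
1.3 [378.7 181.6] [370.9 199.6] [ 0.61  -0.065  0.271]
1.4000000000000001 [382.  178.9] [368.1 194.9] [ 0.619 -0.059  0.273]
1.5000000000000002 [385.5 176.7] [365.4 190.1] [ 0.628 -0.054  0.274]
1.6000000000000003 [389.1 175.1] [362.8 185.3] [ 0.637 -0.05   0.274]
1.7000000000000004 [392.8 174. ] [360.5 180.5] [ 0.647 -0.045  0.273]
1.8000000000000005 [396.5 173.5] [358.3 175.7] [ 0.657 -0.041  0.272]
1.9000000000000006 [400.2 173.5] [356.4 171.1] [ 0.666 -0.038  0.269]
```

```bash
cat >> h.py <<'E'
def Rst(s,tilt): # tool: x=stand -x, y=stand y, z down; then tilt about tool y so fingers lean to stand +x
    return R.from_euler('z',s[2])*R.from_matrix(np.array([[-1,0,0],[0,1,0],[0,0,-1.]]))*R.from_euler('y',-tilt,degrees=True)
def delta(p_st,tilt,s,st=None):
    "prints shift (tool axes now, mm), then turn (deg), and shift in the goal axes"
    st=st or monitor.state(); r=rot(st["eef_rot"]); g=Rst(s,tilt)
    d=S2W(p_st,s)-st["tool_pos"]
    print("t",round(st["t"],2),"shift now-axes",(r.inv().apply(d)*1e3).round(1),"turn",np.degrees((r.inv()*g).as_rotvec()).round(2),"shift goal-axes",(g.inv().apply(d)*1e3).round(1),"goal",S2W(p_st,s).round(3),"F",np.round(st["force"],1))
def inst(s,st=None):
    st=st or monitor.state(); return (R.from_euler('z',-s[2]).apply(st["tool_pos"]-[s[0],s[1],0])*1e3).round(1)
def hp(u,v): return np.array([1,40,179])+u*np.array([0,-1,0])+v*np.array([-.423,0,.906])
E
python3 - <<'E'
from h import *
s=np.load("s.npy");delta(hp(-65,150),25,s)
E
```

```text
t 0.15 shift now-axes [-650.2 -386.   -84. ] turn [  9.72 -23.67  44.22] shift goal-axes [-699.8  186.2  233.2] goal [ 0.684 -0.005  0.315] F [ 0.1 -0.5  0.6]
```

```bash
python3 -m inch '[[[0,0,0,-36,-21,-5,1],[0,0,0,-36,-21,-5,1],[0,0,0,-36,-21,-5,1],[0,0,0,-36,-21,-5,1],[0,0,0,-36,-21,-5,1],[0,0,0,-36,-21,-5,1],[0,0,0,-36,-21,-5,1],[0,0,0,-36,-21,-5,1],[0,0,0,-36,-21,-5,1],[0,0,0,-36,-21,-5,1]]]' 40 && python3 -m inch '[[[0,0,0,-36,-21,-5,1],[0,0,0,-36,-21,-5,1],[0,0,0,-36,-21,-5,1],[0,0,0,-36,-21,-5,1],[0,0,0,-36,-21,-5,1],[0,0,0,-36,-21,-5,1],[0,0,0,-36,-21,-5,1],[0,0,0,-36,-21,0,1]]]' && python3 -m inch '[[[1.2,-3,5.5,0,0,0,1],[1.2,-3,5.5,0,0,0,1],[1.2,-3,5.5,0,0,0,1],[1.2,-3,5.5,0,0,0,1],[1.2,-3,5.5,0,0,0,1],[1.2,-3,5.5,0,0,0,1],[1.2,-3,5.5,0,0,0,1],[1.2,-3,5.5,0,0,0,1],[0,0,0,0,0,0,1],[0,0,0,0,0,0,1]]]'
python3 - <<'E'
from h import *
import cv2
s=np.load("s.npy");st=monitor.state();im=capture("wrist")
delta(hp(-65,150),25,s,st)
P={"cA":hasp(0,80,11),"tip":hasp(1.65),"head":(-90,0,103),"g1":(-83,59,188),"g2":(-83,-59,188),"hinge":(1,40,179),"fl":(-90,-70,4),"fr":(-90,70,4)}
for k,p in P.items():
    q=proj("wrist",S2W(p,s),st);print(k,q.round(0));cv2.circle(im,tuple(int(v) for v in np.clip(q,-999,2000)),3,(0,0,255),1)
cv2.imwrite("pics/w1.png",im)
E
```

```text
t: 1.15
tool_pos: [0.4664, 0.2532, 0.2813]
eef_rot: [-0.0, 0.162, 0.987, -0.0]
force: [0.2, 0.6, -0.3]
finger_gap: 0.0001
t: 1.95
tool_pos: [0.686, 0.0021, 0.3169]
eef_rot: [0.0, 0.162, 0.987, 0.0]
force: [1.4, 1.2, 0.1]
finger_gap: 0.0001
t: 2.95
tool_pos: [0.6847, 0.0041, 0.3157]
eef_rot: [0.186, 0.511, 0.832, -0.113]
force: [-0.2, 0.8, -0.5]
finger_gap: -0.0003
t 2.95 shift now-axes [-6.9 -4.4  4. ] turn [0.32 0.11 0.37] shift goal-axes [-6.9 -4.4  4.1] goal [ 0.684 -0.005  0.315] F [-0.2  0.8 -0.5]
cA [126. 230.]
tip [208. 280.]
head [181.  72.]
g1 [242. 135.]
g2 [ 53. 134.]
hinge [234. 226.]
fl [135.  34.]
fr [281.  35.]
```

View pics/w1.png

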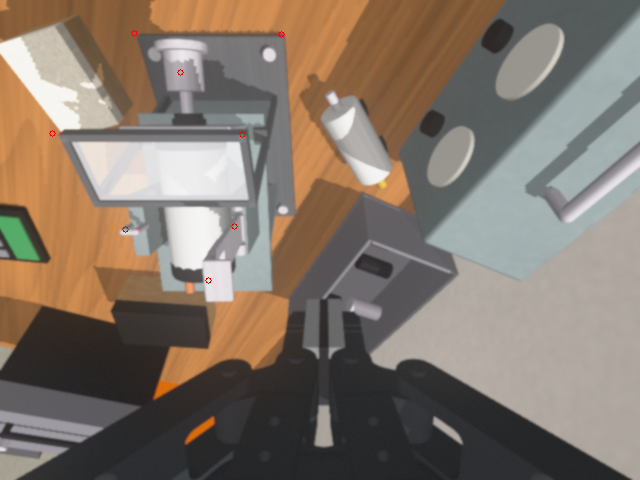

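The overlay agrees to about 4 px: guard front corners at (62,133) and (248,130), plunger flange at about (182,47), catch at (128,231), hasp lip at (218,262). I'll refit with these.

```bash
python3 - <<'E'
from h import *
st=monitor.state();s0=np.load("s.npy")
obs=[((-83,59,188),(248,130)),((-83,-59,188),(62,133)),((-90,-70,6),(139,36)),((-90,70,6),(283,34)),((-105.4,0,95.8),(182,47)),(hasp(0,80,11),(128,231))]
f=lambda s:np.concatenate([proj("wrist",S2W(p,s),st)-o for p,o in obs])
r=least_squares(f,s0,loss="soft_l1",f_scale=2);print(s0,r.x,f(r.x).reshape(-1,2).round(1))
s=r.x;np.save("s.npy",s)
for th in(1.6,1.7,1.8):print(th,proj("wrist",S2W([hasp(th,105,0),hasp(th,105,14)],s),st).round(0).tolist())
print("hp coords now",inst(s,st));delta(hp(-65,85),25,s,st)
E
```

```text
[ 0.61818869 -0.10761095 -1.10914594] [ 0.62257054 -0.10533563 -1.0924581 ] [[-0.4  2.1]
 [-2.8  1. ]
 [-1.3 -1.2]
 [ 1.6 -0.8]
 [ 0.5  0.1]
 [ 4.6 -1.2]]
1.6 [[206.0, 278.0], [232.0, 278.0]]
1.7 [[226.0, 278.0], [252.0, 276.0]]
1.8 [[246.0, 276.0], [272.0, 274.0]]
hp coords now [-68.  105.5 316.1]
t 3.0 shift now-axes [-4.4 -0.4 68.5] turn [-0.07  0.12 -0.57] shift goal-axes [-4.6 -0.5 68.5] goal [ 0.7   -0.026  0.256] F [-0.4 -0.1  0. ]
```

```bash
python3 -m inch '[[[0,0,-0.5,-1.5,0,23,1],[0,0,0,-1.5,0,23,1],[0,0,0,-1.5,0,22.5,1],[0,0,0,0,-20,0,1],[0,0,0,0,-20,0,1],[0,0,0,0,-9,1,1],[0,0,0,0,-9,1,1],[0,0,0,0,-9,1,1],[0,0,0,0,-9,1,1],[0,0,0,0,0,0,1]]]'
python3 - <<'E'
from h import *
import cv2
s=np.load("s.npy");st=monitor.state();delta(hp(11.3,81),25,s,st)
im=capture("side")[100:300,270:480];cv2.imwrite("pics/s1.png",cv2.resize(im,None,fx=2.8,fy=2.8,interpolation=2))
E
```

```text
t: 4.0
tool_pos: [0.6326, -0.0626, 0.2525]
eef_rot: [0.186, 0.509, 0.833, -0.114]
force: [0.4, -1.2, 0.1]
finger_gap: 0.0002
t 4.0 shift now-axes [0.  0.2 0.2] turn [-0.11  0.2  -0.25] shift goal-axes [0.  0.2 0.2] goal [ 0.633 -0.063  0.252] F [ 0.4 -1.2  0.1]
```

View pics/s1.png

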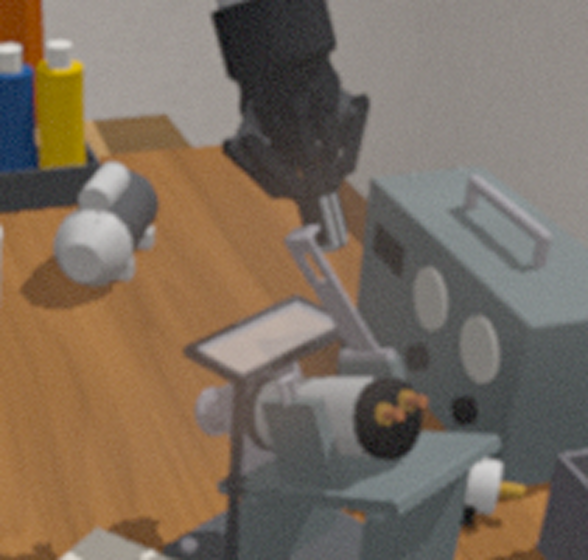

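The side view shows the finger tip behind the hasp's outer face, with the hasp swung partway over. I'll continue along the arc.

```bash
python3 -m inch '[[[0,0,0,0,-8,5.4,1],[0,0,0,0,-8,5.4,1],[0,0,0,0,-8,5.4,1],[0,0,0,0,-4.4,8.2,1],[0,0,0,0,-4.4,8.2,1],[0,0,0,0,-4.4,8.2,1],[0,0,0,0,-0.7,9.8,1],[0,0,0,0,-0.7,9.8,1],[0,0,0,0,0,0,1]]]' &&  python3 -m inch '[[[0,0,0,0,0,6,1],[0,0,0,0,0,6,1],[0,0,0,0,0,3,1],[0,0,0,0,0,0,1]]]'
python3 - <<'E'
from h import *
s=np.load("s.npy");st=monitor.state();delta(hp(50,3),25,s,st)
E
```

```text
t: 4.95
tool_pos: [0.6099, -0.1032, 0.1956]
eef_rot: [0.185, 0.509, 0.833, -0.114]
force: [-0.3, -0.0, -0.7]
finger_gap: -0.0004
t: 5.35
tool_pos: [0.6135, -0.1084, 0.1837]
eef_rot: [0.186, 0.509, 0.833, -0.114]
force: [-0.4, -1.6, -1.2]
finger_gap: -0.0002
t 5.35 shift now-axes [-0.2 -0.5  2.3] turn [-0.12  0.18 -0.22] shift goal-axes [-0.3 -0.5  2.3] goal [ 0.614 -0.11   0.182] F [-0.4 -1.6 -1.2]
```

```bash
python3 -m inch '[[[0,0,0,0,0,2,1],[0,0,0,0,0,2,1],[0,0,0,0,0,0,1]]]'
python3 - <<'E'
from h import *
import cv2
s=np.load("s.npy");st=monitor.state();delta(hp(50,3),25,s,st)
im=capture("side")[150:300,300:470];cv2.imwrite("pics/s2.png",cv2.resize(im,None,fx=3.5,fy=3.5,interpolation=2))
E
```

```text
t: 5.65
tool_pos: [0.6145, -0.1093, 0.1822]
eef_rot: [0.186, 0.509, 0.833, -0.113]
force: [-7.9, 5.7, 10.2]
finger_gap: 0.0
t 5.65 shift now-axes [ 0.3 -1.   0.4] turn [-0.05  0.2  -0.27] shift goal-axes [ 0.3 -1.   0.4] goal [ 0.614 -0.11   0.182] F [-7.9  5.7 10.2]
```

View pics/s2.png

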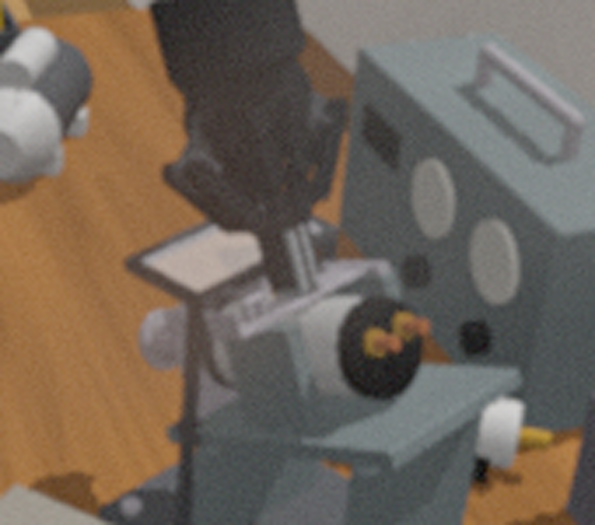

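The hasp lies across the solenoid with the fingers resting on it and 14 N of reaction. I'll press a little harder to see whether it's seated.

```bash
python3 -m inch '[[[0,0,0,0,0,2,1],[0,0,0,0,0,0,1],[0,0,0,0,0,0,1]]]'
python3 - <<'E'
from h import *
s=np.load("s.npy");delta(hp(50,3),25,s)
E
```

```text
t: 6.0
tool_pos: [0.6147, -0.1094, 0.182]
eef_rot: [0.187, 0.509, 0.833, -0.113]
force: [-19.8, 12.0, 23.0]
finger_gap: -0.0
t 6.0 shift now-axes [ 0.4 -1.1  0.2] turn [-0.03  0.2  -0.29] shift goal-axes [ 0.4 -1.1  0.2] goal [ 0.614 -0.11   0.182] F [-19.8  12.   23. ]
```

It's against a hard stop: only 0.2 mm further at 32 N. Now I'll back off and check the hasp.

```bash
python3 -m inch '[[[0,0,0,0,0,-10,1],[0,0,0,0,0,-25,1],[0,0,0,0,0,-30,1],[0,0,0,0,0,-30,1],[0,0,0,0,0,0,1],[0,0,0,0,0,0,1]]]'
python3 - <<'E'
from h import *
import cv2
s=np.load("s.npy");st=monitor.state();im=capture("wrist")
P=[hasp(0,105),hasp(0,80,11),(-90,0,103),(-105.4,0,95.8),(-83,59,188),(-83,-59,188)]
for p in P:
    q=proj("wrist",S2W(p,s),st);print(q.round(0));cv2.circle(im,tuple(int(v) for v in q),3,(0,0,255),1)
cv2.imwrite("pics/w2.png",im)
delta((-150,0,273),40,s,st)
E
```

```text
t: 6.6
tool_pos: [0.5969, -0.0743, 0.2661]
eef_rot: [0.187, 0.509, 0.833, -0.113]
force: [0.1, -0.5, 0.4]
finger_gap: 0.0
[235. 241.]
[272. 247.]
[336.  51.]
[336.  21.]
[463. 125.]
[217. 127.]
t 6.6 shift now-axes [ 97.1   8.1 -53.5] turn [  0.02 -14.73  -0.26] shift goal-axes [ 80.3   8.5 -76.4] goal [0.554 0.028 0.273] F [ 0.1 -0.5  0.4]
```

View pics/w2.png

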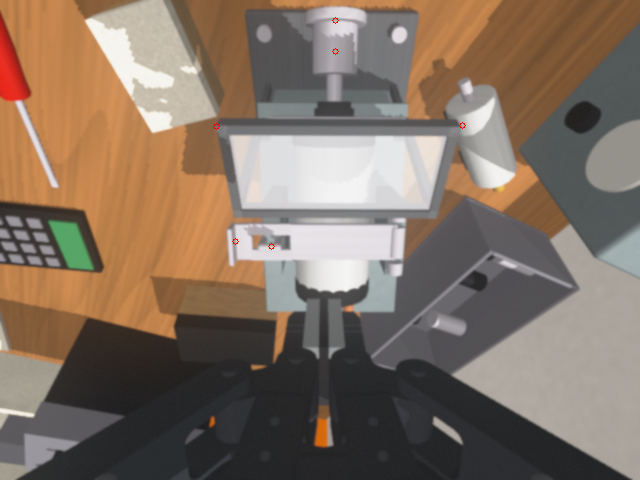

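The hasp lies flat with the catch through its slot (265,240). The plunger head predictions (336,51) and (336,21) sit on the head. Next, move in front of the guard, tilt and open.

```bash
python3 -m inch '[[[0,0,0,32.4,2.7,-18,1],[0,0,0,32.4,2.7,-18,-1],[0,0,0,32.4,2.7,-17.5,-1],[0,-7.4,-0.1,0,0,0,-1],[0,-7.4,-0.1,0,0,0,-1],[0,0,0,0,0,0,-1],[0,0,0,0,0,0,-1]]]'
python3 - <<'E'
from h import *
s=np.load("s.npy");z=np.array([.643,0,-.766]);H=np.array([-90,0,103.])
delta(H+z*(19-85),40,s);delta(H+z*19,40,s)
E
```

```text
t: 7.35
tool_pos: [0.5522, 0.028, 0.2698]
eef_rot: [0.29, 0.488, 0.804, -0.179]
force: [0.6, 1.0, 1.0]
finger_gap: 0.0846
t 7.35 shift now-axes [ 60.4   1.7 101. ] turn [-0.22 -0.16  0.2 ] shift goal-axes [ 60.7   1.1 100.9] goal [0.562 0.012 0.154] F [0.6 1.  1. ]
t 7.35 shift now-axes [ 60.1   2.1 186. ] turn [-0.22 -0.16  0.2 ] shift goal-axes [ 60.7   1.1 185.9] goal [ 0.587 -0.036  0.088] F [0.6 1.  1. ]
```

```bash
python3 -m inch '[[[0,0,0,20,0.5,33.7,-1],[0,0,0,20,0.5,33.7,-1],[0,0,0,20,0.5,33.6,-1],[0,0,0,0,0,20,-1],[0,0,0,0,0,20,-1],[0,0,0,0,0,20,-1],[0,0,0,0,0,15,-1],[0,0,0,0,0,10,-1],[0,0,0,0,0,0,-1]]]'
python3 - <<'E'
from h import *
import cv2
s=np.load("s.npy");z=np.array([.643,0,-.766]);H=np.array([-90,0,103.])
st=monitor.state();im=capture("wrist")
delta(H+z*19,40,s,st)
for p in [H,H+17*np.array([-.906,0,-.423])]:
    q=proj("wrist",S2W(p,s),st);print(q.round(0));cv2.circle(im,tuple(int(v) for v in q),3,(0,0,255),1)
cv2.imwrite("pics/w3.png",im)
E
```

```text
t: 8.25
tool_pos: [0.5875, -0.0387, 0.0899]
eef_rot: [0.291, 0.489, 0.802, -0.179]
force: [-0.5, -0.7, -0.9]
finger_gap: 0.0852
t 8.25 shift now-axes [ 2.9  0.5 -0.5] turn [-0.26 -0.05 -0.07] shift goal-axes [ 2.9  0.5 -0.5] goal [ 0.587 -0.036  0.088] F [-0.5 -0.7 -0.9]
[324. 334.]
[324. 298.]
```

View pics/w3.png

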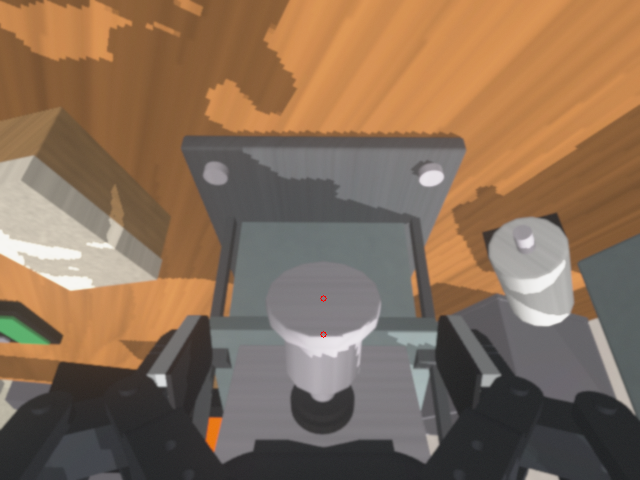

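The head is centred between the open fingers (flange ellipse centre about (324,300), body at (320,365)). It sits about 2.7 mm further in than modelled, so no correction is needed beyond 1 mm inward. Closing.

```bash
python3 -m inch '[[[0,0,0,-1,0,0,0],[0,0,0,0,0,0,0.3],[0,0,0,0,0,0,1],[0,0,0,0,0,0,1],[0,0,0,0,0,0,1],[0,0,0,0,0,0,1],[0,0,0,0,0,0,1],[0,0,0,0,0,0,1]]]' 70
```

```text
t: 9.1
tool_pos: [0.5869, -0.0381, 0.0922]
eef_rot: [0.291, 0.489, 0.802, -0.18]
force: [-14.1, 3.3, 12.8]
finger_gap: 0.026
```

The gap is 26 mm instead of 28, and there's about 16 N pushing the tool back along its axis. I'll look before pulling.

```bash
python3 - <<'E'
from h import *
import cv2
s=np.load("s.npy");z=np.array([.643,0,-.766]);H=np.array([-90,0,103.])
st=monitor.state();delta(H+z*19,40,s,st);print(st["torque"])
im=capture("wrist")[160:480,170:470];a=capture("side")[160:340,290:440]
o=np.hstack([cv2.resize(im,(400,427),interpolation=2),cv2.resize(a,(356,427),interpolation=2)])
cv2.imwrite("pics/w4.png",o)
E
```

```text
t 9.1 shift now-axes [3.7 0.7 1.8] turn [-0.28  0.04 -0.02] shift goal-axes [3.7 0.7 1.8] goal [ 0.587 -0.036  0.088] F [-14.1   3.3  12.8]
[-0.45048454  1.49900811 -1.34251332]
```

View pics/w4.png

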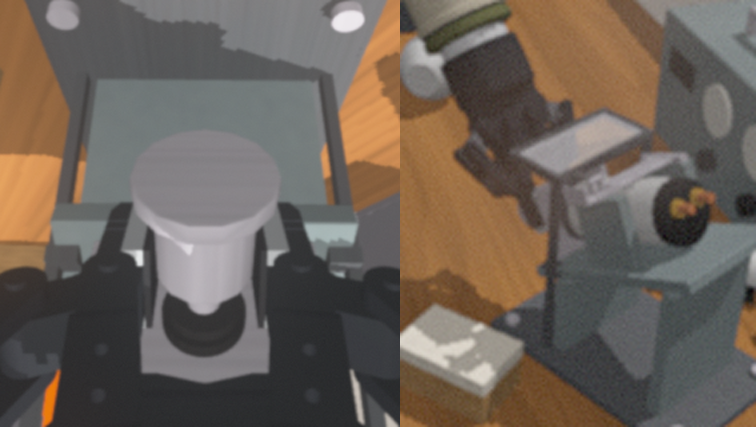

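The pads sit on the head's body behind the flange (flange at (205,185), pads at (145,270) and (260,270)), so the grip is sound. I'll relax the side load and pull.

```bash
python3 -m inch '[[[0,0,0,0,-0.8,-1.5,1],[0,0,0,3.9,0,-1,1],[0,0,0,3.9,0,-1,1],[0,0,0,3.9,0,-1,1],[0,0,0,3.9,0,-1.1,1],[0,0,0,3.9,0,-1,1],[0,0,0,3.9,0,-1,1],[0,0,0,3.9,0,-1.1,1],[0,0,0,3.9,0,-1,1],[0,0,0,0,0,0,1]]]' 90
python3 - <<'E'
from h import *
s=np.load("s.npy");st=monitor.state();F=R.from_euler('z',-s[2]).apply(st["force"])
print(inst(s,st),"F stand",F.round(1),"axial out",F@[-.906,0,-.423])
E
```

```text
t: 10.2
tool_pos: [0.5737, -0.0122, 0.0789]
eef_rot: [0.292, 0.488, 0.803, -0.179]
force: [5.4, -9.4, -3.5]
finger_gap: 0.0254
[-105.2   -0.5   78.9] F stand [10.9  0.4 -3.5] axial out -8.366108808089884
```

```bash
python3 -m inch '[[[0,0,0,3.9,0,-1,1],[0,0,0,3.9,0,-1,1],[0,0,0,2.9,0,-0.8,1],[0,0,0,1.9,0,-0.5,1],[0,0,0,0,0,0,1]]]'
python3 - <<'E'
from h import *
s=np.load("s.npy");st=monitor.state();F=R.from_euler('z',-s[2]).apply(st["force"])
print(inst(s,st),"F stand",F.round(1),"axial out",F@[-.906,0,-.423])
E
```

```text
t: 10.7
tool_pos: [0.5686, -0.002, 0.0737]
eef_rot: [0.292, 0.488, 0.802, -0.179]
force: [6.3, -9.3, -3.6]
finger_gap: 0.0255
[-116.5   -0.3   73.7] F stand [11.2  1.4 -3.6] axial out -8.583985503699552
```

```bash
python3 -m inch '[[[0,0,0,1.5,0,-0.4,1],[0,0,0,1.5,0,-0.4,1],[0,0,0,0,0,0,1]]]'
python3 - <<'E'
from h import *
s=np.load("s.npy");st=monitor.state();F=R.from_euler('z',-s[2]).apply(st["force"])
print(inst(s,st),"F stand",F.round(1),"axial out",F@[-.906,0,-.423])
E
```

```text
t: 11.0
tool_pos: [0.5683, -0.0014, 0.0734]
eef_rot: [0.294, 0.488, 0.802, -0.18]
force: [14.6, -21.4, -5.1]
finger_gap: 0.0253
[-117.3   -0.3   73.4] F stand [25.7  3.1 -5.1] axial out -21.11916204624231
```

The force jumped to 21 N with no further travel, so this is the stop. Holding.

```bash
python3 -m inch '[[[0,0,0,0,0,0,1],[0,0,0,0,0,0,1],[0,0,0,0,0,0,1],[0,0,0,0,0,0,1],[0,0,0,0,0,0,1],[0,0,0,0,0,0,1],[0,0,0,0,0,0,1],[0,0,0,0,0,0,1],[0,0,0,0,0,0,1],[0,0,0,0,0,0,1]]]';python3 -m inch '[[[0,0,0,0,0,0,1],[0,0,0,0,0,0,1],[0,0,0,0,0,0,1],[0,0,0,0,0,0,1],[0,0,0,0,0,0,1],[0,0,0,0,0,0,1],[0,0,0,0,0,0,1],[0,0,0,0,0,0,1],[0,0,0,0,0,0,1],[0,0,0,0,0,0,1]]]'
python3 - <<'E'
from h import *
import cv2
im=capture("wrist")[160:480,170:470];a=capture("side")[160:340,290:440]
o=np.hstack([cv2.resize(im,(400,427),interpolation=2),cv2.resize(a,(356,427),interpolation=2)])
cv2.imwrite("pics/w5.png",o)
E
```

```text
t: 12.0
tool_pos: [0.5682, -0.0014, 0.0734]
eef_rot: [0.293, 0.489, 0.802, -0.18]
force: [13.8, -21.0, -3.8]
finger_gap: 0.0256
t: 13.0
tool_pos: [0.5682, -0.0014, 0.0734]
eef_rot: [0.293, 0.489, 0.802, -0.18]
force: [14.4, -19.8, -4.9]
finger_gap: 0.0254
```

View pics/w5.png

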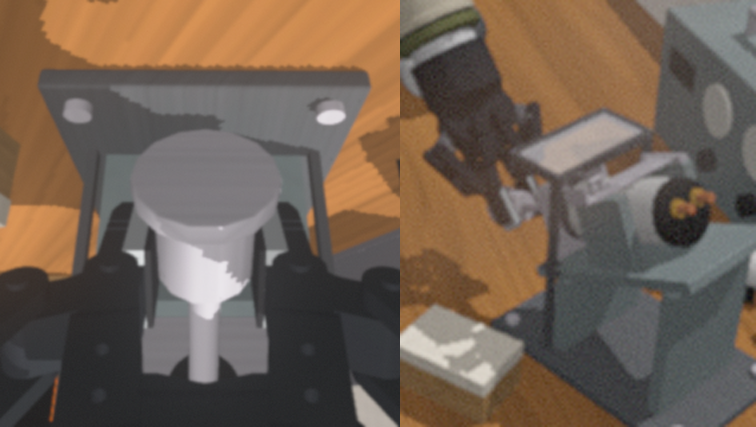

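The rod is clearly extended and the head hasn't moved in the grip (flange still at (205,185)). Now easing back in.

```bash
python3 -m inch '[[[0,0,0,-2,0,0.5,1],[0,0,0,-3.9,0,1,1],[0,0,0,-3.9,0,1,1],[0,0,0,-3.9,0,1,1],[0,0,0,-3.9,0,1.1,1],[0,0,0,-3.9,0,1,1],[0,0,0,-3.9,0,1,1],[0,0,0,-3.9,0,1.1,1],[0,0,0,-3.9,0,1,1],[0,0,0,-3.9,0,1,1]]]' && python3 -m inch '[[[0,0,0,-3.9,0,1,1],[0,0,0,-2,0,0.5,1],[0,0,0,-2,0,0.5,1],[0,0,0,-1.5,0,0.4,1],[0,0,0,0,0,0,1],[0,0,0,0,0,0,1]]]'
python3 - <<'E'
from h import *
s=np.load("s.npy");st=monitor.state();F=R.from_euler('z',-s[2]).apply(st["force"])
print(inst(s,st),"F stand",F.round(1),"axial out",F@[-.906,0,-.423])
E
```

```text
t: 14.1
tool_pos: [0.5827, -0.03, 0.0883]
eef_rot: [0.292, 0.489, 0.803, -0.179]
force: [3.5, -4.1, -3.9]
finger_gap: 0.0253
t: 14.7
tool_pos: [0.5865, -0.0374, 0.0921]
eef_rot: [0.292, 0.488, 0.803, -0.179]
force: [3.4, -4.8, -6.4]
finger_gap: 0.0254
[-76.9  -0.8  92.1] F stand [ 5.8  0.8 -6.4] axial out -2.5299244779408947
```

```bash
python3 -m inch '[[[0,0,0,-1,0,0.3,1],[0,0,0,-1,0,0.3,1],[0,0,0,0,0,0,1],[0,0,0,0,0,0,1]]]'
python3 - <<'E'
from h import *
s=np.load("s.npy");st=monitor.state();F=R.from_euler('z',-s[2]).apply(st["force"])
print(inst(s,st),"F stand",F.round(1),"axial out",F@[-.906,0,-.423])
E
```

```text
t: 15.1
tool_pos: [0.5868, -0.038, 0.0924]
eef_rot: [0.291, 0.488, 0.803, -0.178]
force: [-4.1, 3.1, -5.2]
finger_gap: 0.0254
[-76.2  -0.8  92.4] F stand [-4.6 -2.2 -5.2] axial out 6.364131019897077
```

Force has reversed to 6 N outward at the original pose, so the plunger is fully home. Release and retreat along the tool axis.

```bash
python3 -m inch '[[[0,0,0,0,0,0,0],[0,0,0,0,0,0,-0.3],[0,0,0,0,0,0,-1],[0,0,0,0,0,0,-1],[0,0,0,0,0,0,-1],[0,0,0,0,0,-20,-1],[0,0,0,0,0,-30,-1],[0,0,0,0,0,-35,-1],[0,0,0,0,0,-35,-1],[0,0,0,0,0,0,-1]]]'
python3 - <<'E'
from h import *
import cv2
s=np.load("s.npy");z=np.array([.643,0,-.766])
st=monitor.state();im=capture("wrist");t=capture("top")
H=np.array([-90,0,103.])
for p in [H,H+20*np.array([-.906,0,-.423]),hasp(0,105,14)]: print(proj("wrist",S2W(p,s),st).round(0))
t0=cv2.imread("pics/top0.png")
o=np.hstack([cv2.resize(im,(480,360)),t[140:380:1,330:540] if 0 else cv2.resize(t[120:360,90:570],(300,150))[:0].reshape(0,300,3) if 0 else np.vstack([cv2.resize(t[120:360,90:570],(300,180)),cv2.resize(t0[120:360,90:570],(300,180))])])
cv2.imwrite("pics/w6.png",o)
E
```

```text
t: 16.1
tool_pos: [0.5544, 0.0325, 0.1902]
eef_rot: [0.294, 0.489, 0.802, -0.175]
force: [1.2, 0.0, 0.5]
finger_gap: 0.0855
[318. 226.]
[317. 199.]
[230. 392.]
```

View pics/w6.png

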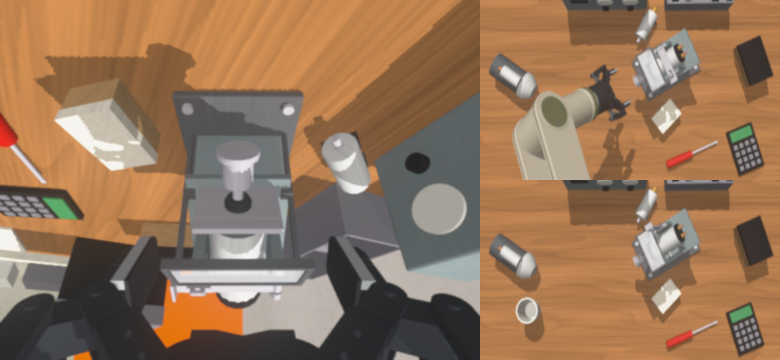

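The flange is at (317,200) px, where (317,199) is predicted for fully in. The hasp is still down, nothing visible has shifted, and the gripper is clear of everything (force about 1 N). Handing in.

```bash
python3 -c "
from station import ticket;print(ticket.hand_in())"
```

```text
the job is handed in; nothing more can be done
None
```

I closed the hasp onto its catch, pulled the plunger to its stop and held it there. Then I eased it back in, and handed the job in at about 16 s; no verdict was reported.

- **Hasp:** I swung it over with the shut fingers and pressed it to a hard stop at about 32 N. The wrist picture then showed the catch through the slot, and the last picture showed the hasp still down.
- **Plunger out:** I pulled it about 45 mm, until the force jumped to 21 N with no further travel. I held it there for 2 s, and a picture showed no slip in the grip.
- **Plunger in:** I let it back at about 40 mm/s or less until the force reversed at the original grasp pose, then released it. In the final picture the flange was within 1 px of its fully-in position.
- **Bystanders:** none visible in the last pictures had moved. The cup was hidden under the arm in the final top view, so I couldn't check it there, but nothing moved near it.
- **Disagreements:**
  - The grip read 26 mm on the 28 mm head, with about 19 N on the tool at closing. I put that down to the pads swinging forward, and it did no harm.
  - The force just short of the stop read 8.6 N, slightly under the stated 10 N.

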